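Sort the specimen delivery by container

ROBOT

A 6-joint arm with a two-finger parallel gripper is mounted at the origin on the work surface. World frame = base frame: x ahead of the robot, y to its left, z up, the work surface at z = 0. Lengths are in mm, angles in rad, forces in N, time in s.
With the tool pointing down it reaches from about 350 to 875 mm from the base axis. Payload 4.2 kg.
Tool frame: the origin (TCP) lies on the centre line of the jaws, within the pads' length; the fingertips stand 14 mm ahead of it and the grasp point (between the pads) lies 5 mm behind it; z points along the fingers, y is the line along which they close (so a half turn about z gives the same grasp; the last joint's range is limited). The gripper opens to 85 mm and grips with 20 to 120 N. Pads are 22 mm wide; open, the fingers measure 114 mm over their backs; the gripper's body (76 mm by 85 mm) begins 54 mm behind the grasp point. The pads swing forward as they close: fully open they stand 13 mm farther back than shut.
Start: joints at [1.556, 0.385, 0.008, 0, -1.194, -0.259], TCP at [168.963, 601.707, 245.312] pointing down, gripper open.
Joint ranges: [-3.14, 3.14], [-1.21, 2.06], [-1.07, 1.41], [-3.16, 2.05], [-2.99, -0.16], [-3.1, 3.1]. Speed limits (rad/s): [2.79, 2.79, 3.14, 3.14, 3.14, 3.14].

INTERFACE

Orientations are given as a rotation vector (axis times angle).
In Python, from plant import env, viewer, close_job, spotter gives the robot as it stands. The module is installed in compiled form; this text tells all that it offers.
- The arm moves only by the tool play_rows, never from a script. Its argument "steps" is a list that holds one entry, the list of rows, each a list of 5 numbers: the finger opening in m, from 0 to 0.0854, then the shift along the tool's x, y, z in m, then the turn about the tool's z in degrees. A call has exactly 8 rows; each row is the pose to reach, as a shift and turn from the pose commanded when the call began, along the tool's axes at that moment; what a row does not reach only later rows make up. A row lasts 1/12 s, in which the tool goes at most 41.7 mm and 7.16 degrees, less where a joint would pass 70% of its speed; a pose out of reach is approached as far as the arm can. A call with a gripper value outside its range is refused whole. The fingers move at their own pace and stop on an object; "squeeze" is the grip in N (left out, the last holds). Time passes only in rows, so rows that repeat a pose let the fingers close, or fill a call up. It gives the time, the measured TCP pose, the force and the opening at its end, in the units of the state.
- env.state(): the state, without advancing time (a new reading comes with each control period).
- viewer.get_image(name): name is "scene" or "side" or "wrist"; returns the picture (400x640x3 uint8, red, green, blue); there is no depth.
- viewer.calibration(name): a dict with "mtx" (3x3 intrinsics, pixels), "camera_from_world" (4x4, takes a point from world to camera coordinates). Camera axes: x right, y down, z forward; pixel columns grow to the right and rows downward; lengths in mm; the calibration is good to about 2 mm. A picture is of the moment at which its call begins: read the wrist's pose just before it. calibration takes no time and is no camera call; for the wrist camera it gives the pose at the moment of the call.
- close_job(): hands the job in, once; it reports no verdict.
Trained networks look in the newest picture that a camera, given by its name, has taken for a name from the list of things; names that differ only in an ending like _2 or _b are one class to them, and where a whole thing is asked for, a point or a joint stands for the part that bears it (a point fixed in the world has none). Each returns a list of dicts, best first, with "conf" (0 to 1); they miss things now and then, are a little off and sometimes report something else, mostly with a low value. They report only what shows in the picture. A call takes as long as a camera call. They do not tell look-alikes from the thing itself.
- spotter.search_frame(camera, name): "box" ([centre column, centre row, width, height] in pixels, round what is visible of it).
- spotter.silhouettes(camera, name): "region" (400x640 bool, what is visible of it) and "box" ([centre column, centre row, width, height] in pixels, round what is visible of it).
- spotter.mark_of(camera, name): "pixel" ([row, column] in pixels: a listed point, or the origin of a listed thing).
The state is a dict: "t": time; "joint_pos": joint angles; "joint_velocities": joint speeds; "effort": joint torques, N m; "tcp_pos": TCP position; "orientation": TCP orientation; "contact_force": force on the tool from outside, world axes, zero at the start; "moment": the same for the moment, N m; "width": finger opening in mm.
Only numpy, scipy, OpenCV 4.12 (cv2) and the standard library are available. Lean on these libraries where they do the work, as an engineer would, in place of code of your own. Each camera call takes 0.05 s, during which the arm holds its last target. There are 200 camera calls.

TASK

Sort the five specimens just unpacked on the bench by their containers: stand each of the two tall screw-cap tubes in a free cell of the cardboard freezer box, stand each of the two short wide cups in a free well of the round-well carrier, and lay the flat slide mailer on the floor of the steel tray. Keep the tubes and cups upright and set everything down all the way without dropping it. Leave the tube and the cup that are already filed in their places.

Things in the scene. Friction and masses are not known exactly. Their poses are not given: they have to be found in the camera images.
- tube_a: natural-white round screw-cap specimen tube, tall and slender, standing upright on its flat foot: body 27 mm diameter, ribbed white cap 31 mm diameter from 74 to 92 mm height, overall 92 mm high, about 40 g. Origin at the centre of its underside, z up along its axis; its yaw means nothing. One of the two delivered tubes, loose on the bench.
- tube_b: The other delivered tube, the same in every way as tube_a, loose on the bench.
- cup_a: natural-white round specimen cup, short and wide, standing upright: body 40 mm diameter at the foot widening to 44 mm, flat white screw lid 48 mm diameter from 41 to 55 mm height, overall 55 mm high, about 60 g. Origin at the centre of its underside, z up along its axis; its yaw means nothing. One of the two delivered cups, loose on the bench.
- cup_b: The other delivered cup, the same in every way as cup_a, loose on the bench.
- mailer: slide mailer: a flat, closed natural-white plastic case for microscope slides, lying flat on the bench: 86 mm long along its x (from -43 to +43 mm, plus a 3 mm tab at the +x end), 34 mm wide along its y, 17.5 mm high, about 30 g. Origin at the centre of its underside, z up.
- freezer_box: open brown cardboard freezer box, 150 x 150 mm, 52 mm high, fixed to the bench, with a divider of 3 x 3 square cells as high as the walls. Walls and dividers are 3 mm, cells 46 mm wide and open above, floor 3 mm above the bench. Origin at the centre of its underside; x and y run along its sides, z up. Cell centres at -48, 0 and +48 mm in its x and in its y; the cell at (+48, +48) already holds filed_tube. A cap in a cell stands 43 mm clear of the rim.
- cup_carrier: grey plastic cup carrier: a block 160 x 160 mm, 30 mm high, with four round wells and a small lip on two sides (to 96 mm from its centre), fixed to the bench. Wells 62 mm in diameter, open above, floors 6 mm above the bench (24 mm deep). Origin at the centre of its underside; x and y run along its sides, z up. Well centres at -39 and +39 mm in its x and in its y; the well at (+39, +39) already holds filed_cup.
- slide_tray: shallow stainless-steel tray, outside 170 mm along its x and 130 mm along its y, walls 3 mm thick and 20 mm high (22 mm with the rolled rim), floor 3 mm above the bench, empty, fixed to the bench. Origin at the centre of its underside, z up.
- filed_tube: a tube like tube_a that was filed earlier and already stands in the corner cell (+48, +48) mm of the freezer box. Origin at the centre of its underside. It stays there.
- filed_cup: a cup like cup_a that was filed earlier and already stands in the well (+39, +39) mm of the cup carrier. Origin at the centre of its underside. It stays there.
Mind the look-alikes: they are no part of the job. What is shaped like the cup_b but blue is not meant.

How it is judged:
By the outcome, as a careful person would: the job done as asked, in the order asked, and still so for the second after the job is handed in, with the robot touching nothing.
It also fails if it takes over 125 s, if anything falls off the work surface, if the arm or the gripper's body presses on something with over 40 N, if the wrist force passes 120 N, or if a joint passes its speed limit or range.

## Working session

There is one attempt and no reset: what is moved stays moved. The work goes in short steps, Python scripts to look and compute and a tool call to move; the robot and the scene stay as the last step left them, time stands still between calls to the robot, and variables do not carry over. Pictures are saved under pics/ and viewed, on a budget of 14 in all, crops included, one or two more only if the job needs it, and the job is handed in when it is done.

Besides the shell and the picture viewer there is one more tool, called after "Call:" as name(argument=value, ...), one argument or row to a line, values as JSON. play_rows: Moves the arm, as the interface text tells. Its arguments: {"type":"object","properties":{"steps":{"type":"array"},"squeeze":{"type":"number"}},"required":["steps"]}

```bash
mkdir -p pics; cat > h.py <<'E'
import numpy as np, cv2
from plant import env, viewer, close_job, spotter
def cal(n):
    c=viewer.calibration(n); return np.array(c["mtx"]),np.array(c["camera_from_world"])
def ray(n,u,v,z):
    K,T=cal(n); R,t=T[:3,:3],T[:3,3]; o=-R.T@t; d=R.T@np.linalg.inv(K)@np.array([u,v,1.]); return o+d*(z-o[2])/d[2]
def proj(n,p):
    K,T=cal(n); q=K@(T[:3,:3]@np.array(p,float)+T[:3,3]); return q[:2]/q[2]
def save(n,f,img=None):
    img=viewer.get_image(n) if img is None else img
    cv2.imwrite("pics/"+f,img[:,:,::-1]); return img
E
python3 - <<'E'
from h import *
np.set_printoptions(precision=1,suppress=True)
a=save("scene","a.png"); b=save("side","b.png")
cv2.imwrite("pics/ab.png",cv2.resize(np.vstack([a,b])[:,:,::-1],(480,600)))
for n in["scene","side"]:
  for k in["tube_a","cup_a","mailer","freezer_box","cup_carrier","slide_tray"]:
    for d in spotter.mark_of(n,k)[:6]:
      r,c=d["pixel"]; print(n,k,round(d["conf"],2),"cr",int(c),int(r),ray(n,c,r,0)[:2])
s=env.state();print(s)
E
```

```text
scene tube_a 0.65 cr 268 217 [ 419.8 -138.2]
scene tube_a 0.51 cr 258 249 [ 509.3 -187.8]
scene cup_a 0.72 cr 387 213 [514.3 182.9]
scene cup_a 0.71 cr 356 200 [446.8 115.1]
scene cup_a 0.65 cr 384 133 [232.2 295.4]
scene freezer_box 0.64 cr 195 271 [ 518.5 -357. ]
scene cup_carrier 0.82 cr 443 202 [532.7 347.6]
scene cup_carrier 0.7 cr 259 246 [ 501.9 -182.9]
scene cup_carrier 0.53 cr 195 271 [ 518.8 -357. ]
scene slide_tray 0.6 cr 340 270 [634.9  -1.1]
scene slide_tray 0.21 cr 319 206 [431.9   6.8]
side tube_a 0.59 cr 299 260 [ 415.  -137.6]
side tube_a 0.17 cr 303 184 [437.6 124.3]
side cup_a 0.77 cr 326 173 [503.8 171.3]
side cup_a 0.75 cr 232 153 [239.7 301.7]
side cup_a 0.56 cr 304 183 [442.6 130.1]
side mailer 0.69 cr 299 214 [422.3   6.7]
side freezer_box 0.82 cr 374 358 [ 526.6 -361.8]
side cup_carrier 0.83 cr 326 139 [522.5 353.6]
side cup_carrier 0.54 cr 325 173 [500.7 170.7]
side cup_carrier 0.52 cr 302 258 [ 423.1 -133.6]
side slide_tray 0.79 cr 389 213 [634.4  -9.5]
{'t': 0.7, 'joint_pos': array([ 1.6,  0.4,  0. , -0. , -1.2, -0.3]), 'joint_velocities': array([-0., -0.,  0.,  0., -0., -0.]), 'effort': array([  0. , -39.2,  18.9,   4.2,  -0. ,   0. ]), 'tcp_pos': array([168.9, 601.7, 245.3]), 'orientation': array([-3.1,  0.4,  0. ]), 'contact_force': array([ 0.2, -0.5,  0.1]), 'moment': array([-0. , -0.1, -0. ]), 'width': 85.33404460935854}
```

View pics/a.png

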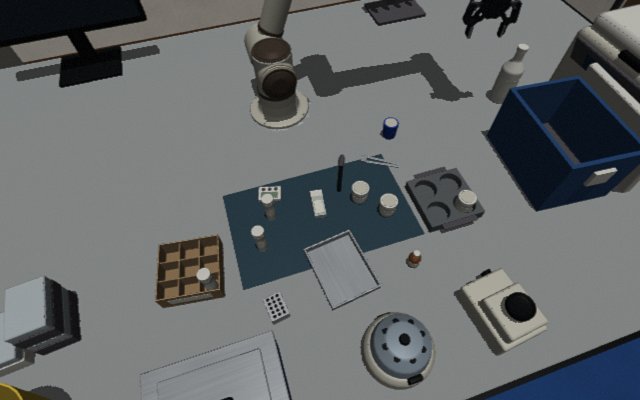

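View pics/b.png

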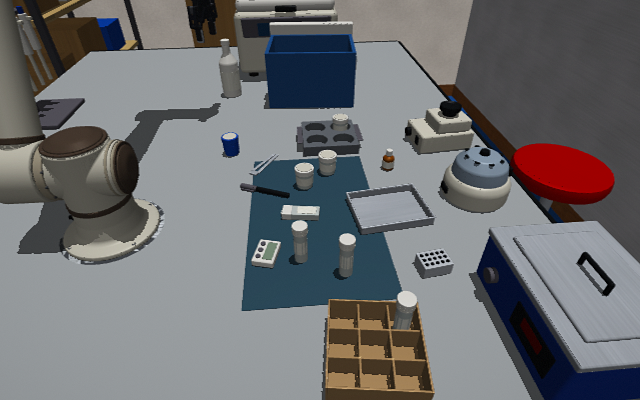

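Scene view: white tubes at about (268,207) and (258,238), white cups at (360,191) and (388,205), mailer at (318,203). The cup-shaped thing at (390,128) is blue, so it's the look-alike. Also unrelated are the timer (270,193) and a small rack (277,305). I'll fit poses by matching silhouettes and confirm with one enlarged crop.

```bash
cat > fit.py <<'E'
from h import *
from scipy.optimize import minimize
def cyl(segs):
    a=np.linspace(0,2*np.pi,40,endpoint=False)
    return np.vstack([np.c_[r*np.cos(a),r*np.sin(a),0*a+z] for r,z in segs])
def box(x0,x1,y0,y1,h): return np.array([[x,y,z] for x in(x0,x1) for y in(y0,y1) for z in(0,h)],float)
M={"tube_a":cyl([(13.5,0),(13.5,74),(15.5,74),(15.5,92)]),"cup_a":cyl([(20,0),(22,41),(24,41),(24,55)]),
"mailer":box(-43,43,-17,17,17.5),"freezer_box":box(-75,75,-75,75,52),"cup_carrier":box(-80,80,-80,80,30),"slide_tray":box(-85,85,-65,65,22)}
S=4
def hull(n,k,p,z0=0):
    K,T=C[n]; c,s=np.cos(p[2]),np.sin(p[2]); m=M[k]
    w=np.c_[c*m[:,0]-s*m[:,1]+p[0],s*m[:,0]+c*m[:,1]+p[1],m[:,2]+z0]
    q=(w@T[:3,:3].T+T[:3,3])@K.T; return cv2.convexHull((q[:,:2]/q[:,2:]).astype(np.float32))
def area_iou(a,b):
    i,_=cv2.intersectConvexConvex(a,b); return i/(cv2.contourArea(a)+cv2.contourArea(b)-i+1e-9)
C={}
def mhull(r):
    n,l,st,_=cv2.connectedComponentsWithStats(r.astype(np.uint8)); j=1+np.argmax(st[1:,4])
    ys,xs=np.nonzero(l==j)
    pts=np.vstack([np.c_[xs+dx,ys+dy] for dx in(-.5,.5) for dy in(-.5,.5)]).astype(np.float32)
    return cv2.convexHull(pts)
def fit(k,hs,p0,z0=0):
    yaw=k not in("tube_a","cup_a"); best=None
    for y in ([0,.4,.8,-.4,-.8,1.2] if yaw else [0]):
        f=lambda v:sum(1-area_iou(hull(n,k,[v[0],v[1],(v[2]/50 if yaw else 0)],z0),h) for n,h in hs)
        x0=np.array([p0[0],p0[1],y*50][:3 if yaw else 2])
        r=minimize(f,x0,method="Nelder-Mead",options=dict(xatol=.05,fatol=1e-4,initial_simplex=np.vstack([x0]+[x0+8*e for e in np.eye(len(x0))])))
        if best is None or r.fun<best.fun: best=r
    v=best.x; return [v[0],v[1],v[2]/50 if yaw else 0],best.fun
E
python3 - <<'E'
from fit import *
np.set_printoptions(precision=1,suppress=True)
im={n:viewer.get_image(n) for n in("scene","side")}
for n in im: C[n]=cal(n)
P={"tube_a":[(418,-138),(509,-188)],"cup_a":[(509,177),(445,122)],"mailer":[(425,7)],"freezer_box":[(523,-359)],"cup_carrier":[(527,350)],"slide_tray":[(634,-5)]}
for k in P:
    D={n:spotter.silhouettes(n,k) for n in im}
    for p in P[k]:
        hs=[]
        for n in im:
            q=np.array([area_iou(hull(n,k,[*p,0]),mhull(d["region"])) for d in D[n]] or [0])
            if q.max()>.25: hs.append((n,mhull(D[n][q.argmax()]["region"])))
        if not hs: print(k,p,"none"); continue
        r,f=fit(k,hs,p); print(k,p,[h[0] for h in hs],"->",np.round(r,3),"cost",round(f,3))
        for h in hs:
            if len(hs)>1:
                r1,f1=fit(k,[h],r); print("    ",h[0],np.round(r1,3),round(f1,3))
a=im["scene"][100:300,230:490]; b=im["side"][120:320,220:480]
cv2.imwrite("pics/c.png",cv2.resize(np.hstack([a,b])[:,:,::-1],(800,308),interpolation=cv2.INTER_CUBIC))
E
```

```text
tube_a (418, -138) ['scene', 'side'] -> [ 419.4 -131.4    0. ] cost 0.107
     scene [ 420.5 -130.8    0. ] 0.071
     side [ 419.4 -131.8    0. ] 0.019
tube_a (509, -188) ['scene', 'side'] -> [ 505.8 -175.6    0. ] cost 0.205
     scene [ 507.  -174.7    0. ] 0.12
     side [ 505.5 -176.9    0. ] 0.07
cup_a (509, 177) ['scene', 'side'] -> [506.9 182.3   0. ] cost 0.116
     scene [505.6 182.6   0. ] 0.054
     side [507.1 182.6   0. ] 0.05
cup_a (445, 122) ['scene', 'side'] -> [441.6 123.6   0. ] cost 0.245
     scene [443.3 125.2   0. ] 0.124
     side [441.3 123.    0. ] 0.116
mailer (425, 7) ['side'] -> [424.2   5.3  -0.1] cost 0.077
freezer_box (523, -359) ['scene', 'side'] -> [ 524.9 -359.5    1.4] cost 0.114
     scene [ 525.4 -360.1   -0.1] 0.026
     side [ 524.7 -350.9    1.5] 0.069
cup_carrier (527, 350) ['scene'] -> [528.4 344.7   1.6] cost 0.11
slide_tray (634, -5) ['scene', 'side'] -> [633.3   0.8   0.1] cost 0.095
     scene [633.1   1.3   0.1] 0.045
     side [632.8  -1.1   0.1] 0.046
```

View pics/c.png

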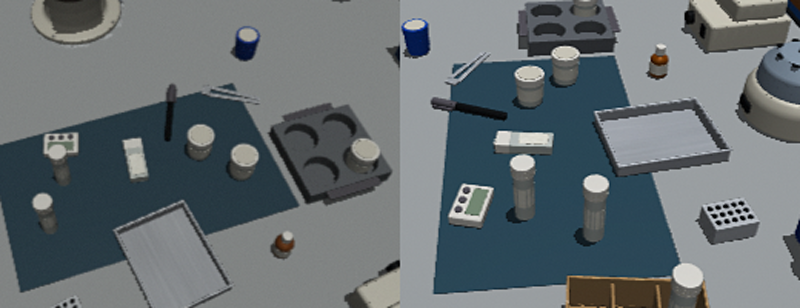

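The crop confirms two white cups (scene px (360,191), (388,205)), two tubes, and the mailer. The blue cup lies off the mat near the tweezers and will be left alone. The cross-view fits agree within about 2 mm.

```bash
cat > go.py <<'E'
import sys
from h import *
from scipy.spatial.transform import Rotation as Ro
def go(x,y,z,yaw=0.):
    s=env.state(); R=Ro.from_rotvec(s["orientation"]).as_matrix(); p=np.array(s["tcp_pos"])
    d=R.T@(np.array([x,y,z])-p)/1000
    cur=np.arctan2(R[1,0],R[0,0]); t=-np.degrees((yaw-cur+np.pi/2)%np.pi-np.pi/2)
    print("t",round(s["t"],1),"pos",np.round(p,1),"yaw",round(float(np.degrees(cur)),1),"tilt",np.round(R[:,2],3),"shift",np.round(d,4),"turn",round(float(t),1),"w",round(s["width"],1))
if __name__=="__main__": go(*map(float,sys.argv[1:]))
E
python3 go.py 420 -131 245 0; python3 go.py 440 123 245 0
```

```text
t 1.4 pos [168.9 601.7 245.3] yaw -15.7 tilt [-0. -0. -1.] shift [4.398e-01 6.375e-01 3.000e-04] turn -15.7 w 85.6
t 1.4 pos [168.9 601.7 245.3] yaw -15.7 tilt [-0. -0. -1.] shift [3.904e-01 3.876e-01 3.000e-04] turn -15.7 w 85.6
```

Call:
play_rows(
  steps=[
    [[0.085,0.024,0.023,0,-7],[0.085,0.048,0.048,0,-14],[0.085,0.072,0.072,0,-15.7],[0.085,0.098,0.097,0,-15.7],[0.085,0.122,0.121,0,-15.7],[0.085,0.147,0.146,0,-15.7],[0.085,0.171,0.17,0,-15.7],[0.085,0.195,0.194,0,-15.7]],
  ],
)

```text
t: 2.07
tcp_pos: [304.8, 360.6, 245.6]
orientation: [-3.141, -0.001, -0.001]
contact_force: [0.6, 0.5, 0.2]
width: 84.8
```

```bash
python3 go.py 440 -80 245 0
```

```text
t 2.1 pos [304.8 360.6 245.6] yaw 0.0 tilt [ 0.     0.001 -1.   ] shift [1.350e-01 4.407e-01 4.000e-04] turn 0.0 w 84.8
```

Call:
play_rows(
  steps=[
    [[0.085,0.01,0.04,0,0],[0.085,0.02,0.08,0,0],[0.085,0.03,0.12,0,0],[0.085,0.04,0.16,0,0],[0.085,0.05,0.2,0,0],[0.085,0.06,0.24,0,0],[0.085,0.07,0.28,0,0],[0.085,0.08,0.32,0,0]],
  ],
)

```text
t: 2.73
tcp_pos: [384.3, 40.3, 245.9]
orientation: [-3.141, -0.002, -0.003]
contact_force: [1.2, -0.6, 0.3]
width: 84.8
```

Call:
play_rows(
  steps=[
    [[0.085,0.01,0.04,0.01,0],[0.085,0.02,0.08,0.02,0],[0.085,0.03,0.12,0.03,0],[0.085,0.035,0.15,0.04,0],[0.085,0.035,0.174,0.05,0],[0.085,0.035,0.174,0.05,0],[0.085,0.035,0.174,0.05,0],[0.085,0.035,0.174,0.05,0]],
  ],
)

```text
t: 3.4
tcp_pos: [419.5, -131.7, 195.6]
orientation: [3.142, -0.0, 0.001]
contact_force: [0.2, -0.6, 0.5]
width: 84.9
```

```bash
python3 go.py 420 -131 75 0; python3 - <<'E'
from h import *
a=save("wrist","d.png")
for p in[(420,-131,92),(420,-131,0),(506,-176,92),(525,-360,52)]: print(p,proj("wrist",p).round())
for k in("tube_a","freezer_box"):
  for d in spotter.search_frame("wrist",k)[:3]: print(k,d["conf"],np.round(d["box"]))
E
```

```text
t 3.4 pos [ 419.5 -131.7  195.6] yaw -0.0 tilt [ 0.001 -0.    -1.   ] shift [ 0.0004 -0.0007  0.1206] turn -0.0 w 84.9
(420, -131, 92) [318. 202.]
(420, -131, 0) [318. 176.]
(506, -176, 92) [389.  72.]
(525, -360, 52) [631.  50.]
tube_a 0.86 [384.  71.  57.  50.]
tube_a 0.74 [321. 193.  45.  58.]
freezer_box 0.91 [558.  79. 163. 154.]
```

View pics/d.png

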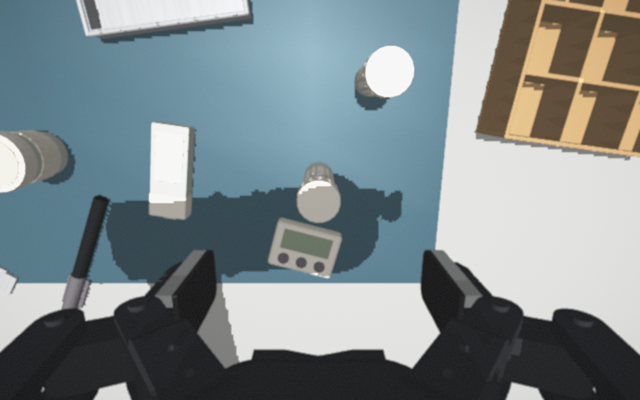

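Call:
play_rows(
  steps=[
    [[0.085,0,0,0.035,0],[0.085,0,0,0.07,0],[0.085,0,0,0.1,0],[0.085,0,0,0.12,0],[0.085,0,0,0.12,0],[0.02,0,0,0.12,0],[0.02,0,0,0.12,0],[0.02,0,0,0.12,0]],
  ],
  squeeze=30,
)

```text
t: 4.22
tcp_pos: [420.9, -131.4, 77.1]
orientation: [-3.142, -0.002, -0.007]
contact_force: [0.1, 0.2, -0.0]
width: 51.4
```

Call:
play_rows(
  steps=[
    [[0.02,0,0,0,0],[0.02,0,0,0,0],[0.02,0,0,0,0],[0.02,0,0,0,0],[0.02,0,0,-0.02,0],[0.02,0,0,-0.06,0],[0.02,0,0,-0.1,0],[0.02,0,0,-0.12,0]],
  ],
)

```text
t: 4.88
tcp_pos: [421.1, -132.1, 200.0]
orientation: [3.141, 0.002, 0.012]
contact_force: [1.1, 0.6, -0.7]
width: 29.1
```

```bash
cat > bx.py <<'E'
from fit import *
import sys
# refine box/carrier with all cameras: print fits and detected filed item
k,px,py,f=sys.argv[1],float(sys.argv[2]),float(sys.argv[3]),sys.argv[4]
hs=[]
for n in("scene","side","wrist"):
    C[n]=cal(n); viewer.get_image(n); D=spotter.silhouettes(n,k)
    q=np.array([area_iou(hull(n,k,[px,py,0]),mhull(d["region"])) for d in D] or [0])
    if q.max()>.3:
        h=mhull(D[q.argmax()]["region"]); x=h[:,0,0].min(),h[:,0,0].max(),h[:,0,1].min(),h[:,0,1].max()
        clip=n=="wrist" and (x[0]<1 or x[1]>637 or x[2]<1 or x[3]>397)
        print(n,"iou0",q.max().round(2),"clip",clip)
        if not clip: hs.append((n,h)); print("  ",*[np.round(v,3) for v in fit(k,[(n,h)],(px,py))])
    else: print(n,"no",q)
if len(hs)>1: print("all",*[np.round(v,3) for v in fit(k,hs,(px,py))])
E
python3 go.py 460 -250 195; python3 bx.py freezer_box 525 -359 x
```

```text
t 4.9 pos [ 421.1 -132.1  200. ] yaw 0.1 tilt [ 0.007 -0.001 -1.   ] shift [0.0387 0.1179 0.0054] turn 0.1 w 29.1
scene iou0 0.89 clip False
   [ 5.25739e+02 -3.60054e+02 -1.45000e-01] 0.039
side iou0 0.87 clip False
   [ 525.14  -352.34     1.448] 0.066
wrist iou0 0.4 clip True
all [ 525.227 -358.972    1.419] 0.121
```

Call:
play_rows(
  steps=[
    [[0.02,0.01,0.025,0,0],[0.02,0.022,0.06,0,0],[0.02,0.036,0.095,0,0],[0.02,0.048,0.13,0,0],[0.02,0.06,0.16,0,0],[0.02,0.065,0.173,0,0],[0.02,0.065,0.173,0,0],[0.02,0.065,0.173,0,0]],
  ],
)

```text
t: 5.85
tcp_pos: [483.4, -305.0, 192.8]
orientation: [-3.14, 0.003, 0.007]
contact_force: [0.1, -0.2, -1.0]
width: 28.9
```

```bash
python3 go.py 484.5 -304.5 78; python3 - <<'E'
from h import *
import cv2
a=viewer.get_image("wrist").copy(); c0=np.array([525,-359]);u=np.array([.989,-.146]);v=np.array([.146,.989])
for i in(-1,0,1):
  for j in(-1,0,1):
    p=c0+48*(i*u+j*v)
    q=proj("wrist",(*p,52)); cv2.circle(a,tuple(int(t) for t in q),4,(255,0,0),-1)
    cv2.putText(a,f"{i}{j}",tuple(int(t) for t in q),0,.5,(255,0,0))
save("wrist","e.png",a)
b=viewer.get_image("side")[180:400,240:500]; cv2.imwrite("pics/e2.png",np.vstack([cv2.resize(a,(480,300)),cv2.resize(b,(354,300))[:, :,:] if 0 else cv2.copyMakeBorder(cv2.resize(b,(354,299)),0,1,0,126,0)])[:,:,::-1])
E
```

```text
t 5.8 pos [ 483.4 -305.   192.8] yaw -0.1 tilt [-0.005  0.002 -1.   ] shift [ 0.0016 -0.0003  0.1148] turn -0.1 w 28.9
```

View pics/e2.png

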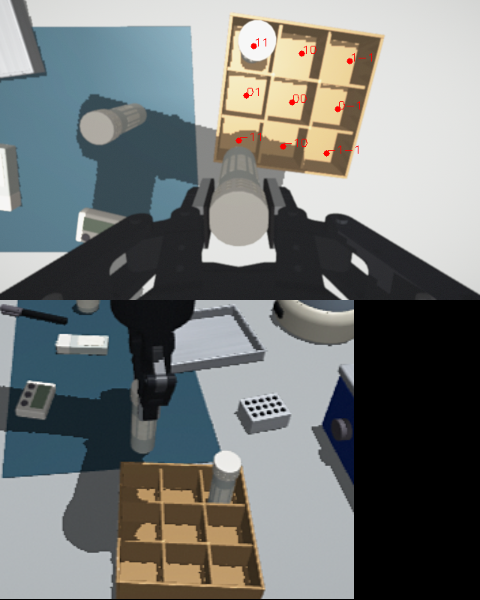

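Call:
play_rows(
  steps=[
    [[0.02,0.001,0,0.025,0],[0.02,0.001,0,0.05,0],[0.02,0.001,0,0.075,0],[0.02,0.001,0,0.09,0],[0.02,0.001,0,0.1,0],[0.02,0.001,0,0.107,0],[0.02,0.001,0,0.112,0],[0.02,0.001,0,0.112,0]],
  ],
)

```text
t: 6.62
tcp_pos: [485.3, -304.3, 83.0]
orientation: [-3.141, -0.001, 0.001]
contact_force: [-0.6, -0.3, -1.1]
width: 28.7
```

Call:
play_rows(
  steps=[
    [[0.02,0,0,0.001,0],[0.02,0,0,0.002,0],[0.02,0,0,0.003,0],[0.02,0,0,0.004,0],[0.02,0,0,0.005,0],[0.02,0,0,0.005,0],[0.02,0,0,0.005,0],[0.02,0,0,0.005,0]],
  ],
)

```text
t: 7.28
tcp_pos: [486.0, -305.1, 79.8]
orientation: [3.141, 0.001, 0.003]
contact_force: [-1.6, 1.5, 5.3]
width: 28.9
```

```bash
python3 go.py 484.5 -304.5 78.6; python3 - <<'E'
from h import *
b=viewer.get_image("side")[230:400,300:460]; a=viewer.get_image("wrist")
cv2.imwrite("pics/f.png",np.hstack([cv2.resize(b,(376,400)),a[:,220:480]])[:,:,::-1])
E
```

```text
t 7.3 pos [ 486.  -305.1   79.8] yaw 0.0 tilt [ 0.002 -0.001 -1.   ] shift [-0.0015 -0.0006  0.0012] turn 0.0 w 28.9
```

View pics/f.png

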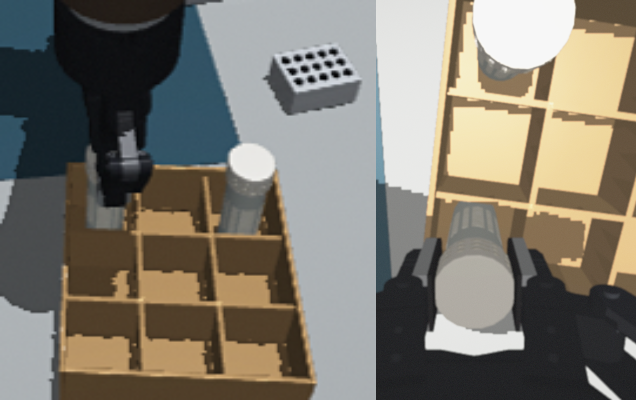

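Call:
play_rows(
  steps=[
    [[0.03,0,0,0,0],[0.04,0,0,0,0],[0.05,0,0,0,0],[0.06,0,0,0,0],[0.06,0,0,-0.01,0],[0.07,0,0,-0.04,0],[0.085,0,0,-0.08,0],[0.085,0,0,-0.117,0]],
  ],
)

```text
t: 8.05
tcp_pos: [485.0, -304.8, 197.1]
orientation: [3.141, 0.001, -0.002]
contact_force: [0.9, -0.6, 0.8]
width: 85.2
```

Call:
play_rows(
  steps=[
    [[0.085,0.006,-0.03,0,0],[0.085,0.012,-0.065,0,0],[0.085,0.018,-0.1,0,0],[0.085,0.021,-0.129,0,0],[0.085,0.021,-0.129,0,0],[0.085,0.021,-0.129,0,0],[0.085,0.021,-0.129,0,0],[0.085,0.021,-0.129,0,0]],
  ],
)

```text
t: 8.72
tcp_pos: [506.3, -176.5, 195.5]
orientation: [3.141, -0.001, 0.0]
contact_force: [0.0, 0.7, 0.1]
width: 85.3
```

```bash
cat > see.py <<'E'
import sys
from fit import *
k,x,y=sys.argv[1],float(sys.argv[2]),float(sys.argv[3])
s=env.state(); z=float(sys.argv[4]) if len(sys.argv)>4 else 0
for n in("wrist","side","scene"):
    C[n]=cal(n); viewer.get_image(n)
    D=spotter.silhouettes(n,k); q=np.array([area_iou(hull(n,k,[x,y,0],z),mhull(d["region"])) for d in D] or [0])
    if q.max()>.2: print(n,*[np.round(v,2) for v in fit(k,[(n,mhull(D[q.argmax()]["region"]))],(x,y),z)])
    else: print(n,"none",q)
E
python3 go.py 506 -176 75; python3 see.py tube_a 506 -176;  python3 see.py tube_a 484.5 -304.5 3
```

```text
t 8.7 pos [ 506.3 -176.5  195.5] yaw -0.0 tilt [ 0. -0. -1.] shift [-0.0003 -0.0005  0.1205] turn -0.0 w 85.3
wrist [ 506.93 -177.1     0.  ] 0.02
side none [0.]
scene [ 506.52 -175.42    0.  ] 0.07
wrist [ 486.77 -305.1     0.  ] 0.1
side [ 485.84 -304.45    0.  ] 0.17
scene [ 485.12 -303.95    0.  ] 0.16
```

Call:
play_rows(
  steps=[
    [[0.085,0,0,0.035,0],[0.085,0,0,0.07,0],[0.085,0,0,0.1,0],[0.085,0,0,0.12,0],[0.085,0,0,0.12,0],[0.02,0,0,0.12,0],[0.02,0,0,0.12,0],[0.02,0,0,0.12,0]],
  ],
)

```text
t: 9.98
tcp_pos: [507.8, -175.9, 77.2]
orientation: [3.141, 0.001, 0.006]
contact_force: [0.7, -0.0, 0.3]
width: 50.9
```

Call:
play_rows(
  steps=[
    [[0.02,0,0,0,0],[0.02,0,0,0,0],[0.02,0,0,0,0],[0.02,0,0,0,0],[0.02,0,0,-0.02,0],[0.02,0,0,-0.06,0],[0.02,0,0,-0.1,0],[0.02,0,0,-0.12,0]],
  ],
)

```text
t: 10.65
tcp_pos: [508.1, -176.2, 200.1]
orientation: [3.14, 0.002, 0.011]
contact_force: [0.6, 0.5, -0.9]
width: 28.9
```

Call:
play_rows(
  steps=[
    [[0.02,-0.004,0.025,0,0],[0.02,-0.01,0.06,0,0],[0.02,-0.016,0.1,0,0],[0.02,-0.022,0.14,0,0],[0.02,-0.028,0.175,0,0],[0.02,-0.032,0.205,0,0],[0.02,-0.0355,0.223,0,0],[0.02,-0.0355,0.223,0,0]],
  ],
)

```text
t: 11.32
tcp_pos: [469.6, -401.8, 194.4]
orientation: [-3.141, 0.007, 0.001]
contact_force: [1.0, -0.2, 0.3]
width: 28.5
```

```bash
python3 go.py 470.5 -399.5 78; python3 see.py tube_a 470.5 -399.5 120
```

```text
t 11.3 pos [ 469.6 -401.8  194.4] yaw -0.2 tilt [-0.001  0.    -1.   ] shift [ 0.001  -0.0023  0.1164] turn -0.2 w 28.5
wrist [ 471.06 -401.85    0.  ] 0.06
side [ 468.01 -400.76    0.  ] 0.43
scene [ 470.72 -397.16    0.  ] 0.12
```

Same descent as before, which touched down at 0.117.

Call:
play_rows(
  steps=[
    [[0.02,0,0,0.025,0],[0.02,0,0,0.05,0],[0.02,0,0,0.075,0],[0.02,0,0,0.09,0],[0.02,0,0,0.1,0],[0.02,0,0,0.107,0],[0.02,0,0,0.112,0],[0.02,0,0,0.112,0]],
  ],
)

```text
t: 12.28
tcp_pos: [471.1, -398.4, 83.0]
orientation: [-3.141, -0.001, 0.001]
contact_force: [-0.6, -0.1, 0.3]
width: 28.8
```

Call:
play_rows(
  steps=[
    [[0.02,0,0,0.001,0],[0.02,0,0,0.002,0],[0.02,0,0,0.003,0],[0.02,0,0,0.004,0],[0.02,0,0,0.005,0],[0.02,0,0,0.005,0],[0.02,0,0,0.005,0],[0.02,0,0,0.005,0]],
  ],
)

```text
t: 12.95
tcp_pos: [471.5, -399.2, 79.9]
orientation: [3.14, 0.001, 0.003]
contact_force: [-1.1, 1.8, 5.6]
width: 28.6
```

Call:
play_rows(
  steps=[
    [[0.03,0,0,0,0],[0.04,0,0,0,0],[0.05,0,0,0,0],[0.06,0,0,0,0],[0.06,0,0,-0.01,0],[0.07,0,0,-0.04,0],[0.085,0,0,-0.08,0],[0.085,0,0,-0.117,0]],
  ],
)

```text
t: 13.62
tcp_pos: [470.6, -398.7, 197.0]
orientation: [-3.142, -0.001, 0.002]
contact_force: [0.9, -0.5, 0.5]
width: 85.2
```

Call:
play_rows(
  steps=[
    [[0.085,-0.001,-0.025,0,0],[0.085,-0.003,-0.06,0,0],[0.085,-0.005,-0.1,0,0],[0.085,-0.007,-0.14,0,0],[0.085,-0.009,-0.18,0,0],[0.085,-0.011,-0.22,0,0],[0.085,-0.013,-0.26,0,0],[0.085,-0.015,-0.3,0,0]],
  ],
)

```text
t: 14.28
tcp_pos: [455.5, -97.1, 196.2]
orientation: [-3.142, -0.0, -0.002]
contact_force: [1.3, 0.6, -0.5]
width: 84.8
```

Call:
play_rows(
  steps=[
    [[0.085,-0.002,-0.04,0,0],[0.085,-0.004,-0.08,0,0],[0.085,-0.006,-0.12,0,0],[0.085,-0.009,-0.16,0,0],[0.085,-0.012,-0.195,0,0],[0.085,-0.014,-0.222,0,0],[0.085,-0.014,-0.222,0,0],[0.085,-0.014,-0.222,0,0]],
  ],
)

```text
t: 14.95
tcp_pos: [441.7, 124.6, 195.9]
orientation: [-3.141, -0.005, -0.001]
contact_force: [-0.4, -0.8, -0.0]
width: 84.6
```

```bash
python3 go.py 442 123.5 43; python3 see.py tube_a 471 -399 3; python3 see.py cup_a 442 123.5; python3 see.py cup_a 507 182.5;python3 bx.py cup_carrier 527 348 x; python3 see.py mailer 424 5
```

```text
t 14.9 pos [441.7 124.6 195.9] yaw 0.2 tilt [ 0.001  0.    -1.   ] shift [0.0002 0.0011 0.1529] turn 0.2 w 84.6
wrist none [0]
side [ 469.06 -399.83    0.  ] 0.13
scene [ 467.19 -400.98    0.  ] 0.14
wrist [442.68 123.65   0.  ] 0.02
side [442.03 121.83   0.  ] 0.05
scene [441.57 125.47   0.  ] 0.06
wrist [507.07 180.49   0.  ] 0.03
side [506.81 179.95   0.  ] 0.05
scene [508.64 181.72   0.  ] 0.08
scene iou0 0.9 clip False
   [ 5.27925e+02  3.45522e+02 -1.10000e-02] 0.091
side iou0 0.84 clip False
   [530.223 341.919   1.508] 0.127
wrist iou0 0.57 clip True
all [528.297 343.812   1.563] 0.224
wrist [ 4.2707e+02  4.4000e+00 -1.3000e-01] 0.03
side [ 4.2608e+02  4.2400e+00 -1.2000e-01] 0.04
scene [ 4.2398e+02  4.7800e+00 -1.8000e-01] 0.11
```

Call:
play_rows(
  steps=[
    [[0.085,0.0005,0.001,0.035,0],[0.085,0.0005,0.001,0.075,0],[0.085,0.0005,0.001,0.11,0],[0.085,0.0005,0.001,0.14,0],[0.085,0.0005,0.001,0.151,0],[0.085,0.0005,0.001,0.151,0],[0.035,0.0005,0.001,0.151,0],[0.035,0.0005,0.001,0.151,0]],
  ],
)

```text
t: 17.12
tcp_pos: [443.2, 122.8, 45.3]
orientation: [-3.14, -0.001, -0.003]
contact_force: [0.4, 0.7, 0.0]
width: 63.3
```

Call:
play_rows(
  steps=[
    [[0.035,0,0,0,0],[0.035,0,0,0,0],[0.035,0,0,0,0],[0.035,0,0,0,0],[0.035,0,0,-0.02,0],[0.035,0,0,-0.05,0],[0.035,0,0,-0.08,0],[0.035,0,0,-0.11,0]],
  ],
)

```text
t: 17.78
tcp_pos: [441.8, 121.9, 155.8]
orientation: [-3.141, 0.0, 0.0]
contact_force: [0.4, -0.4, -0.6]
width: 46.5
```

```bash
python3 go.py 460 250 155
```

```text
t 17.8 pos [441.8 121.9 155.8] yaw -0.0 tilt [-0.  0. -1.] shift [ 0.0182 -0.1281  0.0008] turn -0.0 w 46.5
```

Call:
play_rows(
  steps=[
    [[0.035,0.004,-0.025,0,0],[0.035,0.008,-0.06,0,0],[0.035,0.012,-0.095,0,0],[0.035,0.016,-0.125,0,0],[0.035,0.018,-0.148,0,0],[0.035,0.018,-0.148,0,0],[0.035,0.018,-0.148,0,0],[0.035,0.018,-0.148,0,0]],
  ],
)

```text
t: 18.45
tcp_pos: [459.7, 269.6, 154.1]
orientation: [3.141, 0.0, -0.001]
contact_force: [0.5, -0.3, -0.7]
width: 47.0
```

```bash
python3 go.py 489 306 155; python3 - <<'E'
from h import *
a=viewer.get_image("wrist").copy()
for i in(-1,1):
  for j in(-1,1):
    q=proj("wrist",(528+39*i,345+39*j,30)); print(i,j,q.round()); cv2.circle(a,tuple(int(t) for t in q),4,(255,0,0),-1)
save("wrist","g.png",a)
E
```

```text
t 18.4 pos [459.7 269.6 154.1] yaw 0.0 tilt [-0.001 -0.    -1.   ] shift [ 0.0293 -0.0364 -0.0009] turn 0.0 w 47.0
-1 -1 [268. 156.]
-1 1 [162. 156.]
1 -1 [264.  41.]
1 1 [148.  41.]
```

View pics/g.png

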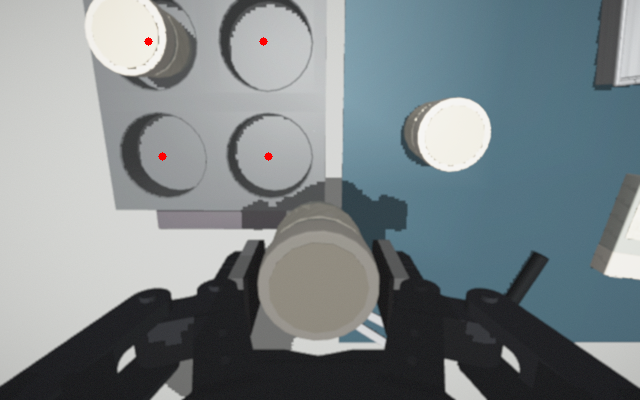

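Call:
play_rows(
  steps=[
    [[0.035,0.008,-0.03,0,0],[0.035,0.016,-0.06,0,0],[0.035,0.024,-0.09,0,0],[0.035,0.03,-0.113,0,0],[0.035,0.03,-0.113,0,0],[0.035,0.03,-0.113,0.03,0],[0.035,0.03,-0.113,0.05,0],[0.035,0.03,-0.113,0.06,0]],
  ],
)

```text
t: 19.17
tcp_pos: [488.9, 380.5, 91.6]
orientation: [3.138, -0.003, -0.006]
contact_force: [-0.1, 0.4, -0.8]
width: 46.6
```

```bash
python3 go.py 489.5 382.5 50.6; python3 see.py cup_a 489.5 382.5 50
```

```text
t 19.2 pos [488.9 380.5  91.6] yaw -0.1 tilt [-0.004 -0.004 -1.   ] shift [ 0.0008 -0.0021  0.041 ] turn -0.1 w 46.6
wrist [490.41 380.92   0.  ] 0.06
side [486.08 370.82   0.  ] 0.35
scene none [0. 0.]
```

Call:
play_rows(
  steps=[
    [[0.035,0,0,0.012,0],[0.035,0,0,0.024,0],[0.035,0,0,0.033,0],[0.035,0,0,0.037,0],[0.035,0,0,0.039,0],[0.035,0,0,0.039,0],[0.035,0,0,0.039,0],[0.035,0,0,0.039,0]],
  ],
)

```text
t: 20.13
tcp_pos: [490.5, 383.6, 55.8]
orientation: [-3.141, -0.001, -0.001]
contact_force: [-0.6, 0.7, -0.4]
width: 46.4
```

Call:
play_rows(
  steps=[
    [[0.035,0,0,0.001,0],[0.035,0,0,0.002,0],[0.035,0,0,0.003,0],[0.035,0,0,0.004,0],[0.035,0,0,0.005,0],[0.035,0,0,0.006,0],[0.035,0,0,0.006,0],[0.035,0,0,0.006,0]],
  ],
)

```text
t: 20.8
tcp_pos: [490.7, 383.5, 51.9]
orientation: [-3.141, -0.002, -0.003]
contact_force: [-2.3, -2.2, 12.4]
width: 46.9
```

Call:
play_rows(
  steps=[
    [[0.05,0,0,-0.001,0],[0.055,0,0,-0.001,0],[0.062,0,0,-0.001,0],[0.062,0,0,-0.001,0],[0.062,0,0,-0.02,0],[0.062,0,0,-0.06,0],[0.08,0,0,-0.1,0],[0.085,0,0,-0.14,0]],
  ],
)

```text
t: 21.47
tcp_pos: [490.0, 382.8, 190.1]
orientation: [3.14, 0.0, -0.002]
contact_force: [0.3, 1.0, -0.7]
width: 83.1
```

Call:
play_rows(
  steps=[
    [[0.085,0.003,0.03,0,0],[0.085,0.006,0.07,0,0],[0.085,0.009,0.11,0,0],[0.085,0.013,0.15,0,0],[0.085,0.016,0.185,0,0],[0.085,0.017,0.202,0,0],[0.085,0.017,0.202,0,0],[0.085,0.017,0.202,0,0]],
  ],
)

```text
t: 22.13
tcp_pos: [507.4, 180.4, 189.3]
orientation: [-3.142, 0.003, 0.0]
contact_force: [-0.4, -1.1, 0.5]
width: 84.8
```

```bash
python3 go.py 507 181 44.6; python3 see.py cup_a 507 181; python3 see.py cup_a 490 383 6
```

```text
t 22.1 pos [507.4 180.4 189.3] yaw -0.1 tilt [-0.  0. -1.] shift [-0.0004 -0.0006  0.1447] turn -0.1 w 84.8
wrist [507.31 180.96   0.  ] 0.03
side [506.97 181.55   0.  ] 0.04
scene [506.82 180.98   0.  ] 0.1
wrist none [0.]
side [488.84 386.39   0.  ] 0.22
scene [486.83 387.45   0.  ] 0.08
```

Call:
play_rows(
  steps=[
    [[0.085,0,-0.0005,0.035,0],[0.085,0,-0.0005,0.075,0],[0.085,0,-0.0005,0.11,0],[0.085,0,-0.0005,0.135,0],[0.085,0,-0.0005,0.145,0],[0.085,0,-0.0005,0.145,0],[0.035,0,-0.0005,0.145,0],[0.035,0,-0.0005,0.145,0]],
  ],
)

```text
t: 23.4
tcp_pos: [508.6, 182.6, 46.1]
orientation: [-3.14, -0.001, -0.005]
contact_force: [-0.0, -0.3, -0.0]
width: 63.4
```

Call:
play_rows(
  steps=[
    [[0.035,0,0,0,0],[0.035,0,0,0,0],[0.035,0,0,0,0],[0.035,0,0,0,0],[0.035,0,0,-0.02,0],[0.035,0,0,-0.05,0],[0.035,0,0,-0.08,0],[0.035,0,0,-0.1,0]],
  ],
)

```text
t: 24.07
tcp_pos: [508.1, 182.2, 147.6]
orientation: [-3.139, -0.001, -0.006]
contact_force: [-0.2, 0.9, -0.2]
width: 46.9
```

Call:
play_rows(
  steps=[
    [[0.035,-0.004,-0.025,0,0],[0.035,-0.008,-0.055,0,0],[0.035,-0.013,-0.09,0,0],[0.035,-0.018,-0.1235,0,0],[0.035,-0.018,-0.1235,0,0],[0.035,-0.018,-0.1235,0.02,0],[0.035,-0.018,-0.1235,0.04,0],[0.035,-0.018,-0.1235,0.05,0]],
  ],
)

```text
t: 24.73
tcp_pos: [488.0, 304.5, 92.6]
orientation: [3.14, -0.0, -0.004]
contact_force: [-0.3, 0.0, -1.0]
width: 46.5
```

```bash
python3 go.py 489.5 304.5 50.6; python3 see.py cup_a 489.5 304.5 50
```

```text
t 24.7 pos [488.  304.5  92.6] yaw -0.0 tilt [-0.002 -0.001 -1.   ] shift [ 0.0016 -0.      0.042 ] turn -0.0 w 46.5
wrist [489.19 303.79   0.  ] 0.06
side [485.4  290.72   0.  ] 0.26
scene [492.78 304.06   0.  ] 0.24
```

Call:
play_rows(
  steps=[
    [[0.035,0,0,0.012,0],[0.035,0,0,0.024,0],[0.035,0,0,0.033,0],[0.035,0,0,0.037,0],[0.035,0,0,0.039,0],[0.035,0,0,0.039,0],[0.035,0,0,0.039,0],[0.035,0,0,0.039,0]],
  ],
)

```text
t: 25.7
tcp_pos: [489.6, 305.6, 56.0]
orientation: [-3.141, -0.001, -0.002]
contact_force: [-0.0, 0.3, -0.8]
width: 46.9
```

Call:
play_rows(
  steps=[
    [[0.035,0,0,0.001,0],[0.035,0,0,0.002,0],[0.035,0,0,0.003,0],[0.035,0,0,0.004,0],[0.035,0,0,0.0045,0],[0.035,0,0,0.005,0],[0.035,0,0,0.005,0],[0.035,0,0,0.005,0]],
  ],
)

```text
t: 26.37
tcp_pos: [489.9, 305.4, 52.5]
orientation: [-3.141, -0.002, -0.003]
contact_force: [-2.1, -2.4, 11.1]
width: 47.0
```

Call:
play_rows(
  steps=[
    [[0.05,0,0,-0.001,0],[0.055,0,0,-0.001,0],[0.062,0,0,-0.001,0],[0.062,0,0,-0.001,0],[0.062,0,0,-0.02,0],[0.062,0,0,-0.06,0],[0.08,0,0,-0.1,0],[0.085,0,0,-0.13,0]],
  ],
)

```text
t: 27.03
tcp_pos: [489.9, 305.7, 183.1]
orientation: [-3.141, -0.001, -0.003]
contact_force: [0.1, 1.2, -0.7]
width: 83.3
```

Call:
play_rows(
  steps=[
    [[0.085,-0.006,0.03,0,1],[0.085,-0.014,0.07,0,2],[0.085,-0.022,0.11,0,3],[0.085,-0.03,0.15,0,4],[0.085,-0.038,0.19,0,5],[0.085,-0.046,0.23,0,6],[0.085,-0.054,0.265,0,7],[0.085,-0.0635,0.3,0,7.4]],
  ],
)

```text
t: 27.7
tcp_pos: [425.0, 3.5, 180.3]
orientation: [3.135, -0.203, 0.0]
contact_force: [1.3, 0.3, 0.8]
width: 85.2
```

```bash
python3 see.py mailer 426 4.5; python3 see.py cup_a 490 304 6; python3 see.py slide_tray 633 0; python3 go.py 426 4.5 180 -.13; python3 - <<'E'
from h import *
save("wrist","h.png")
E
```

```text
wrist [ 4.2652e+02  4.1200e+00 -1.5000e-01] 0.02
side [ 4.2627e+02  5.8800e+00 -1.4000e-01] 0.07
scene [ 4.2661e+02  4.7700e+00 -1.3000e-01] 0.06
wrist none [0]
side [488.05 305.34   0.  ] 0.23
scene [487.54 306.87   0.  ] 0.1
wrist none [0.09040409]
side [ 6.3278e+02 -1.1000e-01  1.2000e-01] 0.04
scene [6.3449e+02 1.3600e+00 1.3000e-01] 0.07
t 28.6 pos [425.8   5.3 180.3] yaw -7.4 tilt [-0. -0. -1.] shift [0.0003 0.0008 0.0003] turn 0.1 w 85.0
```

View pics/h.png

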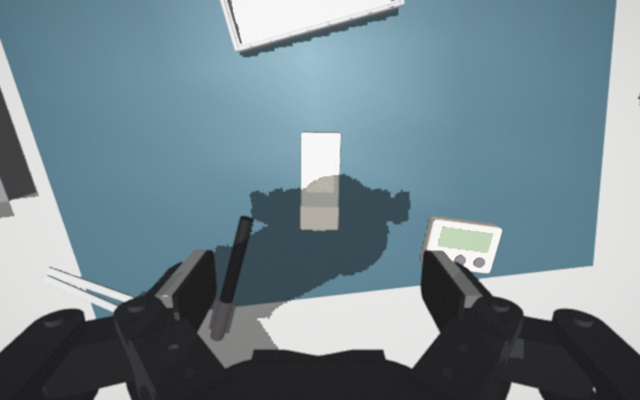

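```bash
python3 - <<'E'
from h import *
for u,v in[(247,217),(232,280),(215,335),(428,225),(425,262)]: print(u,v,ray("wrist",u,v,5).round(0))
E
```

```text
247 217 [400.  75.   5.]
232 280 [338. 102.   5.]
215 335 [279. 131.   5.]
428 225 [370. -91.   5.]
425 262 [333. -86.   5.]
```

Call:
play_rows(
  steps=[
    [[0.06,0,0,0.035,0],[0.06,0,0,0.075,0],[0.06,0,0,0.11,0],[0.06,0,0,0.135,0],[0.06,0,0,0.15,0],[0.06,0,0,0.16,0],[0.06,0,0,0.163,0],[0.06,0,0,0.163,0]],
  ],
)

```text
t: 29.32
tcp_pos: [425.6, 5.1, 16.7]
orientation: [3.134, -0.202, -0.003]
contact_force: [-0.4, 0.5, -0.0]
width: 60.0
```

Call:
play_rows(
  steps=[
    [[0.02,0,0,0,0],[0.02,0,0,0,0],[0.02,0,0,0,0],[0.02,0,0,0,0],[0.02,0,0,0,0],[0.02,0,0,0,0],[0.02,0,0,-0.005,0],[0.02,0,0,-0.02,0]],
  ],
)

```text
t: 29.98
tcp_pos: [424.4, 4.8, 36.5]
orientation: [3.133, -0.203, -0.006]
contact_force: [-0.7, 0.6, -1.4]
width: 32.5
```

```bash
python3 see.py mailer 426 4.5 20; python3 go.py 633 0.5 100 .125;  python3 - <<'E'
from h import *
b=viewer.get_image("side")[150:280,220:460]
cv2.imwrite("pics/i.png",cv2.resize(b,(720,390))[:,:,::-1])
E
```

```text
wrist [ 4.2455e+02  5.0800e+00 -1.3000e-01] 0.08
side [454.78  26.56  -1.65] 0.5
scene [ 4.2565e+02  8.4900e+00 -2.1000e-01] 0.23
t 30.3 pos [425.4   5.1  37. ] yaw -7.4 tilt [-0.001 -0.    -1.   ] shift [ 0.2064 -0.0222 -0.0632] turn -14.6 w 32.5
```

View pics/i.png

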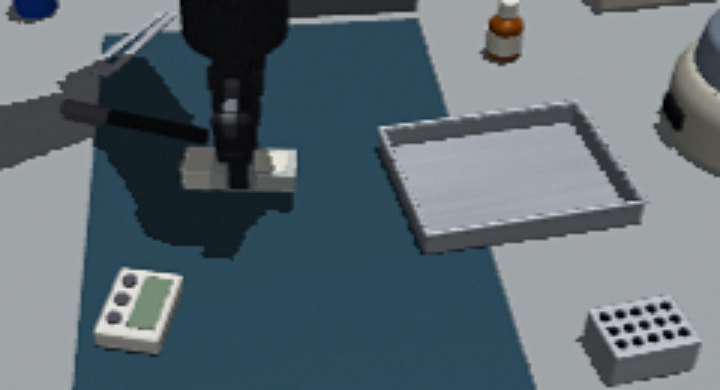

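Call:
play_rows(
  steps=[
    [[0.02,0,0,-0.03,0],[0.02,0.02,-0.002,-0.055,-2],[0.02,0.055,-0.006,-0.063,-5],[0.02,0.09,-0.01,-0.063,-8],[0.02,0.125,-0.014,-0.063,-11],[0.02,0.16,-0.018,-0.063,-14],[0.02,0.19,-0.021,-0.063,-14.6],[0.02,0.206,-0.022,-0.063,-14.6]],
  ],
)

```text
t: 31.0
tcp_pos: [636.0, 0.4, 99.0]
orientation: [3.135, 0.198, 0.001]
contact_force: [1.0, -0.0, -0.1]
width: 32.3
```

```bash
python3 go.py 633 0.5 20 .125; python3 see.py mailer 633 0.5 83;
```

```text
t 31.0 pos [6.36e+02 4.00e-01 9.90e+01] yaw 7.2 tilt [ 0. -0. -1.] shift [-0.003  -0.0005  0.079 ] turn 0.1 w 32.3
wrist [6.3655e+02 1.0000e-01 1.2000e-01] 0.08
side none [0]
scene [6.3251e+02 3.6400e+00 3.0000e-02] 0.45
```

Call:
play_rows(
  steps=[
    [[0.02,0,0,0.02,0],[0.02,0,0,0.045,0],[0.02,0,0,0.06,0],[0.02,0,0,0.07,0],[0.02,0,0,0.074,0],[0.02,0,0,0.075,0],[0.02,0,0,0.075,0],[0.02,0,0,0.075,0]],
  ],
)

```text
t: 31.97
tcp_pos: [633.7, 0.8, 26.5]
orientation: [-3.135, -0.198, -0.003]
contact_force: [0.0, 0.1, -0.1]
width: 32.3
```

Call:
play_rows(
  steps=[
    [[0.02,0,0,0.001,0],[0.02,0,0,0.002,0],[0.02,0,0,0.003,0],[0.02,0,0,0.004,0],[0.02,0,0,0.005,0],[0.02,0,0,0.005,0],[0.02,0,0,0.005,0],[0.02,0,0,0.005,0]],
  ],
)

```text
t: 32.63
tcp_pos: [633.1, 0.6, 21.4]
orientation: [3.135, 0.198, 0.001]
contact_force: [-2.7, 0.6, 5.3]
width: 32.4
```

Call:
play_rows(
  steps=[
    [[0.045,0,0,0,0],[0.05,0,0,0,0],[0.055,0,0,0,0],[0.055,0,0,0,0],[0.055,0,0,-0.02,0],[0.055,0,0,-0.06,0],[0.055,0,0,-0.1,0],[0.055,0,0,-0.14,0]],
  ],
)

```text
t: 33.3
tcp_pos: [632.5, 0.4, 161.3]
orientation: [3.135, 0.198, -0.003]
contact_force: [0.8, -0.2, 0.1]
width: 55.3
```

Call:
play_rows(
  steps=[
    [[0.055,-0.03,0,-0.02,0],[0.055,-0.06,0,-0.04,0],[0.055,-0.1,0,-0.06,0],[0.055,-0.14,0,-0.08,0],[0.055,-0.17,0,-0.1,0],[0.055,-0.18,0,-0.1,0],[0.055,-0.18,0,-0.1,0],[0.055,-0.18,0,-0.1,0]],
  ],
)

```text
t: 33.97
tcp_pos: [454.2, -22.0, 260.6]
orientation: [-3.135, -0.198, -0.002]
contact_force: [0.4, 0.4, -1.0]
width: 54.6
```

```bash
python3 see.py mailer 633 0.5 3; python3 - <<'E'
from h import *
b=viewer.get_image("side")[100:400,220:480]; a=viewer.get_image("scene")[150:320,140:500]; 
cv2.imwrite("pics/j.png",np.vstack([cv2.resize(a,(600,283)),cv2.copyMakeBorder(cv2.resize(b,(271,313),interpolation=cv2.INTER_AREA),0,0,0,329,0)])[:,:,::-1])
cv2.imwrite("pics/k.png",cv2.resize(np.hstack([cv2.resize(viewer.get_image("side")[100:400,220:480],(390,450)),cv2.resize(viewer.get_image("scene")[160:310,150:490],(410,181))[:181] if 0 else cv2.copyMakeBorder(cv2.resize(viewer.get_image("scene")[150:320,150:490],(410,205)),0,245,0,0,0)]),(800,450))[:,:,::-1])
E
```

```text
wrist [ 5.7328e+02 -7.1300e+00  1.3000e-01] 0.63
side [6.3282e+02 2.0000e-01 1.1000e-01] 0.05
scene [6.3352e+02 1.4800e+00 1.2000e-01] 0.03
```

View pics/k.png

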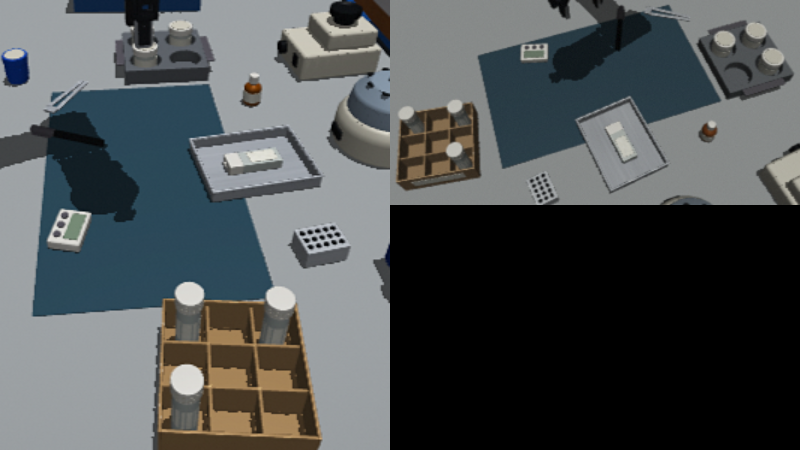

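The final view shows the three tubes upright in separate cells, three cups in wells, and the mailer flat in the tray. The blue look-alike is where it was.

```bash
python3 -c "
from plant import close_job
print(close_job())"
```

```text
the job is handed in; nothing more can be done
None
```

All five specimens are filed and the job is handed in, at about 34 s of the 125 s allowed. The hand-in gives no verdict.

- **Tubes:** both stand in free corner cells of the freezer box, at about (486, -305) and (470, -399) mm.
- **Cups:** both white cups stand in free wells of the carrier, at about (489, 384) and (489, 305) mm. I left the blue look-alike alone.
- **Mailer:** it lies flat on the tray floor at about (633, 1) mm, lined up with the tray.

**Touchdown:** each item was lowered until the wrist force showed contact, between 5 and 12 N, and only then released.

**Last checks:** the final scene and side pictures show everything upright and seated, with the filed tube and cup still in place and the gripper clear.

**Disagreements:**
- The fixed cameras' fits of the placed items differed by up to about 4 mm from where I released them.
- The last wrist-camera fit of the mailer came out about 60 mm off with a poor match, and I discarded it. The two fixed cameras agreed on the mailer to about 1.5 mm.
- The last wrist check found no match for the placed cups or for the second tube, so those rest on the fixed cameras alone.

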